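# Put the check weights back on their rail in order of size

## Robot

A 6-joint arm with a two-finger parallel gripper is mounted at the origin on a cart in front of the work surface, level with it; the furniture and walls round the work are solid. World frame = base frame: x ahead of the robot, y to its left, z up, the work surface at z = 0. Lengths are in m, angles in rad, forces in N, time in s.
With the tool pointing down it reaches from about 0.3 to 0.775 m from the base axis. Payload 14.6 kg.
Tool frame: the origin (TCP) lies at the very end of the fingers, on their centre line; the grasp point (between the pads) lies 19 mm behind it; z points along the fingers, y is the line along which they close (so a half turn about z gives the same grasp; the last joint's range is limited). The gripper opens to 94 mm and grips with 3 to 60 N. Pads are 16 mm wide; open, the fingers measure 119 mm over their backs; the gripper's body (75 mm by 177 mm) begins 78 mm behind the grasp point.
Start: joints at [-1.236, 0.3, 1.521, -0, 1.321, -0.067], TCP at [0.215, -0.506, 0.177] pointing down, gripper open.
Joint ranges: [-3.03, 3.03], [-0.79, 2.21], [0.23, 2.52], [-1.04, 4.18], [0, 3.07], [-2.55, 2.55]. Speed limits (rad/s): [2.22, 2.22, 2.57, 3.14, 3.14, 3.14].

## Interface

Orientations are given as [roll, pitch, yaw] about the fixed x, y, z axes, in that order (R = Rz(yaw) Ry(pitch) Rx(roll)).
In Python, from station import ctrl gives the robot as it stands. The module is installed in compiled form; this text tells all that it offers.
- The arm moves only by the tool play_rows, never from a script. Its argument "commands" is a list of rows, each a list of 7 numbers: the shift along the tool's x, y, z in m, then the turn, a rotation vector about the tool's x, y, z in degrees, then the closure, from -1 (fully open) to 1 (shut). A call has 1 to 20 rows; each row shifts and turns the commanded pose from where the row before left it, along the tool's axes as they then stand; what a row does not reach is not made up. A row lasts 1/12 s, in which the tool goes at most 41.7 mm and 7.16 degrees, less where a joint would pass 70% of its speed; a pose out of reach is approached as far as the arm can. A call is refused whole if a number of a shift passes 0.0417 or a number of a turn 7.16, either way. A call with a gripper value outside its range is refused whole. The fingers move at their own pace and stop on an object; "force" is the grip in N (left out, the last holds). Time passes only in rows, so rows that do not move let the fingers close. It gives the time, the measured TCP pose, the force, the opening and the grip force at its end, in the units of the state.
- ctrl.get_obs(): the state, without advancing time (a new reading comes with each control period).
- ctrl.camera(name): name is "side" or "top" or "wrist"; returns the picture (384x512x3 uint8, blue, green, red); there is no depth.
- ctrl.camera_model(name): a dict with "fx", "fy", "cx", "cy" (pixels), "distortion" ([k1, k2, p1, p2, k3] as OpenCV has them; the pictures are not rectified), "rvec" (rotation vector, rad) and "tvec" (3), from world to camera coordinates, as OpenCV has them. Camera axes: x right, y down, z forward; pixel columns grow to the right and rows downward; lengths in m; the calibration is good to about 2 mm. A picture is of the moment at which its call begins: read the wrist's pose just before it. camera_model takes no time and is no camera call; for the wrist camera it gives the pose at the moment of the call.
- ctrl.hand_in(): hands the job in; it is judged then, once.
The state is a dict: "time_s": time; "qpos": joint angles; "joint_vel": joint speeds; "tau": joint torques, N m; "ee_pos": TCP position; "eef_rot": TCP orientation; "force": force on the tool from outside, world axes, zero at the start; "moment": the same for the moment, N m; "grip_width": finger opening in m; "grip_force": force on a finger pad.
Only numpy, scipy, OpenCV 4.12 (cv2) and the standard library are available. Lean on these libraries where they do the work, as an engineer would, in place of code of your own. Each camera call takes 0.05 s, during which the arm holds its last target. There are 200 camera calls.

## Task

Put the four loose steel check weights back on their rail in order of size, each standing upright and centred on its own black rubber pad: the largest on the pad next to the tall round post, the smallest on the pad next to the low block, sizes falling steadily in between. Do not tip a weight over on the way.

Things in the scene. Friction and masses are not known exactly. Their poses are not given: they have to be found in the camera images.
- w1: the smallest of four loose steel check weights: an upright round body 20 mm across and 32 mm tall, carrying a narrower neck and knob, 43 mm tall in all. Origin at the centre of its underside, z up along its axis. Starts upright on the bench behind the rail. Grasp it round the body from above; the weights stand in a row along y, pens lying between some, so fingers have most room along x
- w2: the second smallest of four loose steel check weights: an upright round body 28 mm across and 40 mm tall, carrying a narrower neck and knob, 52 mm tall in all. Origin at the centre of its underside, z up along its axis. Starts upright on the bench behind the rail. Grasp it round the body from above; the weights stand in a row along y, pens lying between some, so fingers have most room along x
- w3: the second largest of four loose steel check weights: an upright round body 38 mm across and 50 mm tall, carrying a narrower neck and knob, 63.5 mm tall in all. Origin at the centre of its underside, z up along its axis. Starts upright on the bench behind the rail. Grasp it round the body from above; the weights stand in a row along y, pens lying between some, so fingers have most room along x
- w4: the largest of four loose steel check weights: an upright round body 48 mm across and 62 mm tall, carrying a narrower neck and knob, 77 mm tall in all. Origin at the centre of its underside, z up along its axis. Starts upright on the bench behind the rail. Grasp it round the body from above; the weights stand in a row along y, pens lying between some, so fingers have most room along x
- pad0: the pad at the rail's right end (-y end as the robot sees it): one of four equal black rubber discs, 58 mm across and 2 mm thick, fixed in a row 80 mm apart on a fixed aluminium rail (60 x 390 x 10 mm) lying on the bench. Origin at the centre of the disc's underside; its top is 2 mm higher, 12 mm above the bench. y runs along the row to the left
- pad1: the second pad from the right: one of four equal black rubber discs, 58 mm across and 2 mm thick, fixed in a row 80 mm apart on a fixed aluminium rail (60 x 390 x 10 mm) lying on the bench. Origin at the centre of the disc's underside; its top is 2 mm higher, 12 mm above the bench. y runs along the row to the left
- pad2: the third pad from the right: one of four equal black rubber discs, 58 mm across and 2 mm thick, fixed in a row 80 mm apart on a fixed aluminium rail (60 x 390 x 10 mm) lying on the bench. Origin at the centre of the disc's underside; its top is 2 mm higher, 12 mm above the bench. y runs along the row to the left
- pad3: the pad at the rail's left end (+y end): one of four equal black rubber discs, 58 mm across and 2 mm thick, fixed in a row 80 mm apart on a fixed aluminium rail (60 x 390 x 10 mm) lying on the bench. Origin at the centre of the disc's underside; its top is 2 mm higher, 12 mm above the bench. y runs along the row to the left
- post: the tall round post with a black knob, 22 mm across the knob and 55 mm tall, fixed at one end of the rail, 55 mm beyond the end pad's centre; which end varies. Origin at the centre of its foot, on the rail's top, 10 mm above the bench
- block: the low black rectangular block, 30 x 26 x 12 mm, fixed at the other end of the rail, 55 mm beyond the end pad's centre. Origin at the centre of its underside, on the rail's top
Not all that is in view belongs to the job. Leave any yellow look-alike of the w4 alone.

How it is judged:
At the end, for the whole second after the job is handed in: Every weight stands upright (within 0.1 rad) and at rest on its own pad, its axis within 12 mm of the pad's centre, released; from the pad beside the tall post to the pad beside the low block the order is largest, second largest, second smallest, smallest (((horizontal distance between post and pad3 below 0.1 m and horizontal distance between w1 and pad0 below 0.012 m and horizontal distance between w2 and pad1 below 0.012 m and horizontal distance between w3 and pad2 below 0.012 m and horizontal distance between w4 and pad3 below 0.012 m) or (horizontal distance between post and pad0 below 0.1 m and horizontal distance between w1 and pad3 below 0.012 m and horizontal distance between w2 and pad2 below 0.012 m and horizontal distance between w3 and pad1 below 0.012 m and horizontal distance between w4 and pad0 below 0.012 m)) and height (world z) of w1 between 0.009 and 0.016 m and angle between each of w1, w2, w3, w4's own z axis and vertical below 0.1 rad and linear speed of each of w1, w2, w3, w4 below 0.02 m/s and contact force between each of w1, w2, w3, w4 and the fingers below 0.1 N and height (world z) of w2 between 0.009 and 0.016 m and height (world z) of w3 between 0.009 and 0.016 m and height (world z) of w4 between 0.009 and 0.016 m); the robot touches nothing.
It fails at once if a weight is tipped over (angle between any of w1, w2, w3, w4's own z axis and vertical above 0.8 rad).
It also fails if it takes over 128 s, if anything falls off the work surface, if the arm or the gripper's body presses on something with over 40 N, if the wrist force passes 120 N, or if a joint passes its speed limit or range.

## Working session

There is one attempt and no reset: what is moved stays moved. The work goes in short steps, Python scripts to look and compute and a tool call to move; the robot and the scene stay as the last step left them, time stands still between calls to the robot, and variables do not carry over. Pictures are saved under pics/ and viewed, at most 14 in all, crops included, and the job is handed in when it is done.

Besides the shell and the picture viewer there is one more tool, called after "Call:" as name([rows], argument=value, ...), one row to a line, values as JSON. play_rows: Moves the arm, as the interface text tells. Its arguments: {"type":"object","properties":{"commands":{"type":"array","items":{"type":"array","items":{"type":"number"}}},"force":{"type":"number"}},"required":["commands"]}

```bash
mkdir -p pics
cat > h.py <<'E'
import cv2, numpy as np
from station import ctrl
def ray(name,uv,z,m=None):
    m=m or ctrl.camera_model(name)
    K=np.array([[m['fx'],0,m['cx']],[0,m['fy'],m['cy']],[0,0,1]])
    p=cv2.undistortPoints(np.array([[uv]],float),K,np.array(m['distortion'],float))[0,0]
    R=cv2.Rodrigues(np.array(m['rvec'],float))[0];t=np.array(m['tvec'],float).ravel()
    c=-R.T@t;d=R.T@np.array([p[0],p[1],1])
    return c+d*(z-c[2])/d[2]
def proj(name,P):
    m=ctrl.camera_model(name)
    K=np.array([[m['fx'],0,m['cx']],[0,m['fy'],m['cy']],[0,0,1]])
    return cv2.projectPoints(np.array(P,float).reshape(-1,1,3),np.array(m['rvec'],float),np.array(m['tvec'],float),K,np.array(m['distortion'],float))[0].reshape(-1,2)
E
python3 - <<'E'
from h import *
for n in('top','side'):
    i=ctrl.camera(n);cv2.imwrite(f'pics/{n}0.png',i)
    m=ctrl.camera_model(n);R=cv2.Rodrigues(np.array(m['rvec']))[0];print(n,-R.T@np.array(m['tvec']).ravel(),m['fx'])
o=ctrl.get_obs();print(o['ee_pos'],o['eef_rot'],o['grip_width'])
E
```

```text
top [0.51901771 0.19213583 1.3752015 ] 462.69198316530276
side [0.69064113 0.57151376 0.78778527] 365.4629388146934
[ 0.21500326 -0.50593632  0.1764579 ] [-3.14055823e+00 -3.96987540e-05  4.01836180e-01] 0.09407288931706963
```

View pics/top0.png

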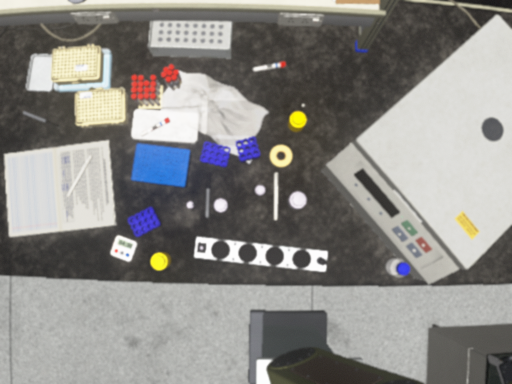

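View pics/side0.png

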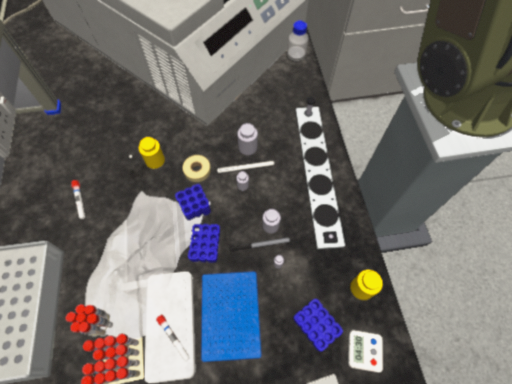

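Top view: the loose grey weights are at (190,205), (221,205), (260,190) and (298,200). The rail pads run from (221,250) to (302,259), with the post at the right end (323,261) and the block at the left (201,247). Things that could be mistaken for weights are the yellow look-alikes (298,120) and (160,262), the tape roll (281,155), the blue-capped bottle (400,268) and the small white dot (303,105). I'm choosing the four grey/lavender ones, and will measure them and check a crop.

Run:
```python
from h import *
i=cv2.imread('pics/top0.png');j=cv2.imread('pics/side0.png')
cv2.imwrite('pics/c.png',np.vstack([cv2.resize(i[175:275,170:340],None,fx=4,fy=4)[:300],cv2.resize(j[100:280,220:360],(680,300))][:1]+[cv2.resize(j[110:280,215:350],(680,300))]))
g=cv2.cvtColor(i,6)
def blobs(mask,lo,hi,x0,x1,y0,y1):
    n,l,s,c=cv2.connectedComponentsWithStats(mask.astype(np.uint8))
    return [(c[k],s[k]) for k in range(1,n) if lo<s[k][4]<hi and x0<c[k][0]<x1 and y0<c[k][1]<y1]
print('weights top')
for c,s in blobs(g>120,8,400,180,315,180,215):
    print(c.round(1),s, ray('top',c,.03).round(4))
print('pads top')
for c,s in blobs(g<90,60,400,205,320,240,270): print(c.round(1),s,ray('top',c,.012).round(4))
h=cv2.cvtColor(j,6)
print('weights side')
for c,s in blobs(h>120,8,600,230,295,120,270): print(c.round(1),s,ray('side',c,.03).round(4))
print('pads side')
for c,s in blobs(h<90,100,900,300,340,110,225): print(c.round(1),s,ray('side',c,.012).round(4))
```

```text
weights top
[275.4 196.3] [273 172   6  49 240] [0.6297 0.1149 0.03  ]
[259.7 189.6] [255 185  11  11  93] [0.6483 0.1613 0.03  ]
[207.2 203.7] [206 189   3  28  71] [0.6038 0.3134 0.03  ]
[297.4 199.7] [289 191  18  18 260] [0.6212 0.0503 0.03  ]
[220.2 204.9] [213 198  15  15 169] [0.6012 0.2752 0.03  ]
[189.5 204.6] [186 201   8   8  53] [0.6    0.3651 0.03  ]
pads top
[301.3 258.5] [293 250  17  18 221] [0.4495 0.0343 0.012 ]
weights side
[247.1 132.6] [237 123  21  20 305] [0.6177 0.0305 0.03  ]
[244.7 166.3] [217 161  58  12 284] [0.6387 0.1269 0.03  ]
[242.1 177.4] [236 171  13  13 126] [0.6492 0.1559 0.03  ]
[271.3 217.4] [263 209  18  18 253] [0.6    0.2674 0.03  ]
[270.1 242.1] [252 239  37   8 109] [0.6133 0.3237 0.03  ]
[278.7 259.8] [274 255  10  11  85] [0.6024 0.3651 0.03  ]
pads side
```

View pics/c.png

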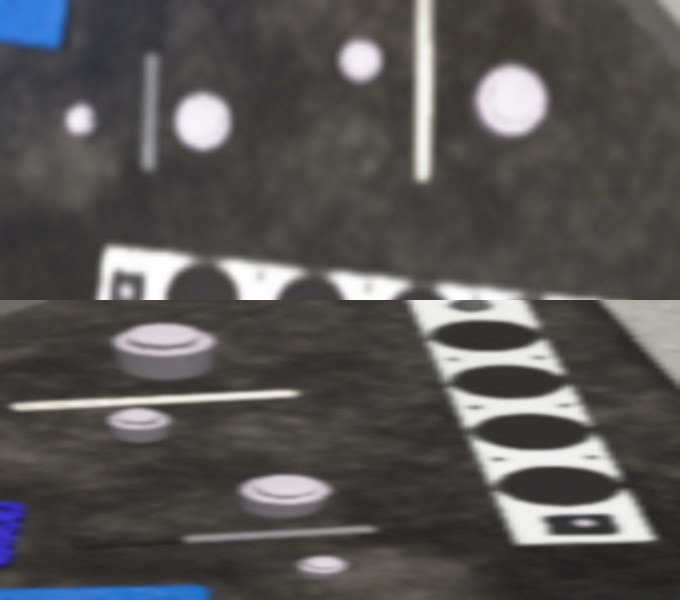

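Run:
```python
from h import *
from scipy.optimize import least_squares
for n,(x0,x1,y0,y1) in {'top':(190,335,232,275),'side':(292,350,95,255)}.items():
    g=cv2.cvtColor(cv2.imread(f'pics/{n}0.png'),6)[y0:y1,x0:x1]
    cs,h=cv2.findContours((g>130).astype(np.uint8),cv2.RETR_CCOMP,cv2.CHAIN_APPROX_NONE)
    for k,c in enumerate(cs):
        if cv2.contourArea(c)>80:
            M=cv2.moments(c);u=np.array([M['m10']/M['m00']+x0,M['m01']/M['m00']+y0])
            print(n,h[0][k][3],u.round(1),cv2.contourArea(c),ray(n,u,.012)[:2].round(4))
T={'w1':((189.5,204.6),(278.7,259.8),.035),'w2':((259.7,189.6),(242.1,177.4),.043),'w3':((220.2,204.9),(271.3,217.4),.053),'w4':((297.4,199.7),(247.1,132.6),.066)}
for k,(a,b,z) in T.items(): print(k,ray('top',a,z)[:2].round(4),ray('side',b,z)[:2].round(4))
```

```text
top -1 [316.3 259.9] 335.5 [ 0.4458 -0.0101]
top -1 [287.8 256.9] 293.5 [0.4533 0.0742]
top -1 [260.6 254.4] 292.5 [0.4592 0.1543]
top -1 [233.5 251.3] 296.5 [0.4668 0.2338]
top -1 [204.1 247.6] 399.5 [0.4756 0.3204]
side -1 [328.8 235.2] 617.5 [0.4791 0.3231]
side 1 [329.9 237. ] 168.5 [0.4778 0.3277]
side -1 [322.3 199.3] 348.5 [0.4714 0.2345]
side -1 [317.4 169.8] 308.5 [0.4635 0.155 ]
side -1 [312.6 142.7] 267.0 [0.4564 0.0754]
side -1 [307.9 116. ] 291.0 [ 0.4489 -0.0091]
side -1 [343.5 120.1] 436.0 [0.3598 0.0193]
w1 [0.5996 0.3643] [0.603  0.3664]
w2 [0.6471 0.1615] [0.65  0.163]
w3 [0.5997 0.2739] [0.6027 0.2767]
w4 [0.6185 0.0541] [0.6212 0.056 ]
```

Call:
play_rows([
  [0, 0, -0.008, 0, 0, -6.7, -1],
  [0, 0, -0.008, 0, 0, -6.7, -1],
  [0, 0, -0.008, 0, 0, -6.7, -1],
  [0, 0, -0.008, 0, 0, -6.7, -1],
  [0, 0, -0.008, 0, 0, -6.7, -1],
  [0, 0, -0.008, 0, 0, -6.7, -1],
  [0, 0, -0.008, 0, 0, -6.7, -1],
  [0, 0, -0.008, 0, 0, -6.7, -1],
  [0, 0, -0.008, 0, 0, -6.7, -1],
  [0, 0, -0.008, 0, 0, -6.7, -1],
  [0.03, 0.015, 0, 0, 0, 0, -1],
  [0.04, 0.015, 0, 0, 0, 0, -1],
  [0.04, 0.015, 0, 0, 0, 0, -1],
  [0.04, 0.015, 0, 0, 0, 0, -1],
  [0.04, 0.015, 0, 0, 0, 0, -1],
  [0.04, 0.015, 0, 0, 0, 0, -1],
  [0.04, 0.01, 0, 0, 0, 0, -1],
  [0.04, 0.01, 0, 0, 0, 0, -1],
  [0.04, 0.01, 0, 0, 0, 0, -1],
  [0.04, 0.01, 0, 0, 0, 0, -1],
], force=40)

```text
time_s: 1.77
ee_pos: [0.3429, -0.1191, 0.2569]
eef_rot: [3.141, 0.0, 1.571]
force: [0.7, -0.2, 1.4]
grip_width: 0.0935
grip_force: 0.0
```

Call:
play_rows([
  [0.019, 0.0305, 0.008, 0, 0, 0, -1],
  [0.019, 0.0305, 0.008, 0, 0, 0, -1],
  [0.019, 0.0305, 0.008, 0, 0, 0, -1],
  [0.019, 0.0305, 0.008, 0, 0, 0, -1],
  [0.019, 0.0305, 0.008, 0, 0, 0, -1],
  [0.019, 0.0305, 0.008, 0, 0, 0, -1],
  [0.019, 0.0305, 0.008, 0, 0, 0, -1],
  [0.019, 0.0305, 0.008, 0, 0, 0, -1],
  [0.019, 0.0305, 0.008, 0, 0, 0, -1],
  [0, 0, 0, 0, 0, 0, -1],
  [0, 0, 0, 0, 0, 0, -1],
  [0, 0, 0, 0, 0, 0, -1],
])

```text
time_s: 2.77
ee_pos: [0.6171, 0.0498, 0.1848]
eef_rot: [-3.141, 0.0, 1.571]
force: [-0.3, -0.2, 0.7]
grip_width: 0.0938
grip_force: 0.0
```

Run:
```python
from h import *
i=ctrl.camera('wrist');cv2.imwrite('pics/w0.png',i)
o=ctrl.get_obs();print(o['ee_pos'],o['eef_rot'])
for P in [(.620,.055,.062),(.6485,.162,.04),(.601,.2753,.05),(.451,.0351,.012),(.4582,.1148,.012)]: print(P,proj('wrist',P))
```

```text
[0.61705313 0.04946632 0.18554099] [3.14106777e+00 1.12056845e-04 1.57073766e+00]
(0.62, 0.055, 0.062) [[257.31929286 179.91511951]]
(0.6485, 0.162, 0.04) [[280.15568694  92.21804572]]
(0.601, 0.2753, 0.05) [[240.61505549 -13.0592246 ]]
(0.451, 0.0351, 0.012) [[141.5320406  187.02171458]]
(0.4582, 0.1148, 0.012) [[141.14522879 131.20981532]]
```

View pics/w0.png

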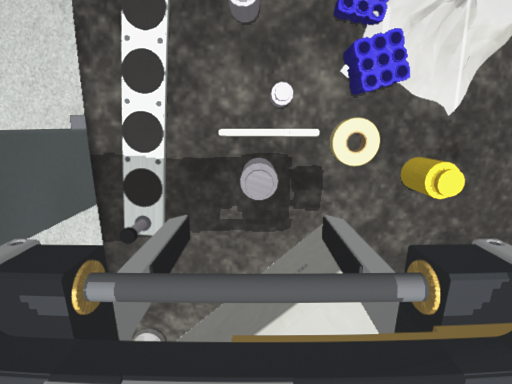

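Wrist view: w4 sits at (259,179), pad0 at (143,187), pad1 at (142,131) and w2 at (282,93), with the post below pad0. All are within 2 px of prediction. Now descending on w4.

Call:
play_rows([
  [0.006, 0.004, 0, 0, 0, 0, -1],
  [0, 0, 0.02, 0, 0, 0, -1],
  [0, 0, 0.02, 0, 0, 0, -1],
  [0, 0, 0.02, 0, 0, 0, -1],
  [0, 0, 0.02, 0, 0, 0, -1],
  [0, 0, 0.02, 0, 0, 0, -1],
  [0, 0, 0.02, 0, 0, 0, -1],
  [0, 0, 0.02, 0, 0, 0, -1],
  [0, 0, 0.02, 0, 0, 0, -1],
  [0, 0, 0.008, 0, 0, 0, -1],
  [0, 0, 0, 0, 0, 0, -1],
  [0, 0, 0, 0, 0, 0, 0.5],
  [0, 0, 0, 0, 0, 0, 1],
  [0, 0, 0, 0, 0, 0, 1],
  [0, 0, 0, 0, 0, 0, 1],
  [0, 0, 0, 0, 0, 0, 1],
  [0, 0, 0, 0, 0, 0, 1],
  [0, 0, 0, 0, 0, 0, 1],
])

```text
time_s: 4.32
ee_pos: [0.6216, 0.056, 0.0171]
eef_rot: [3.141, -0.0, 1.571]
force: [-1.0, 0.4, -0.1]
grip_width: 0.0508
grip_force: 0.0
```

Call:
play_rows([
  [0, 0, 0, 0, 0, 0, 1],
  [0, 0, 0, 0, 0, 0, 1],
  [0, 0, 0, 0, 0, 0, 1],
  [0, 0, 0, 0, 0, 0, 1],
  [0, 0, -0.005, 0, 0, 0, 1],
  [0, 0, -0.02, 0, 0, 0, 1],
  [0, 0, -0.02, 0, 0, 0, 1],
  [0, 0, -0.02, 0, 0, 0, 1],
  [0, 0, -0.02, 0, 0, 0, 1],
  [0, 0, 0, 0, 0, 0, 1],
  [0, 0, 0, 0, 0, 0, 1],
])

```text
time_s: 5.23
ee_pos: [0.6215, 0.056, 0.1016]
eef_rot: [3.141, -0.0, 1.571]
force: [-0.2, -0.5, -8.1]
grip_width: 0.0472
grip_force: 40.0
```

Call:
play_rows([
  [-0.002, -0.01, 0, 0, 0, 0, 1],
  [-0.002, -0.02, 0, 0, 0, 0, 1],
  [-0.002, -0.02, 0, 0, 0, 0, 1],
  [-0.002, -0.02, 0, 0, 0, 0, 1],
  [-0.002, -0.02, 0, 0, 0, 0, 1],
  [-0.002, -0.02, 0, 0, 0, 0, 1],
  [-0.002, -0.02, 0, 0, 0, 0, 1],
  [-0.002, -0.02, 0, 0, 0, 0, 1],
  [-0.002, -0.01, 0, 0, 0, 0, 1],
  [-0.003, -0.0095, 0, 0, 0, 0, 1],
  [0, 0, 0, 0, 0, 0, 1],
  [0, 0, 0.015, 0, 0, 0, 1],
  [0, 0, 0.015, 0, 0, 0, 1],
  [0, 0, 0.015, 0, 0, 0, 1],
  [0, 0, 0.012, 0, 0, 0, 1],
  [0, 0, 0.006, 0, 0, 0, 1],
  [0, 0, 0.004, 0, 0, 0, 1],
  [0, 0, 0.003, 0, 0, 0, 1],
  [0, 0, 0, 0, 0, 0, 1],
])

```text
time_s: 6.82
ee_pos: [0.452, 0.035, 0.0316]
eef_rot: [-3.141, -0.0, 1.571]
force: [0.0, -0.4, -6.4]
grip_width: 0.0468
grip_force: 40.0
```

Call:
play_rows([
  [0, 0, 0.001, 0, 0, 0, 1],
  [0, 0, 0.001, 0, 0, 0, 1],
  [0, 0, 0, 0, 0, 0, 1],
  [0, 0, 0, 0, 0, 0, 1],
])

```text
time_s: 7.15
ee_pos: [0.4522, 0.035, 0.0302]
eef_rot: [3.141, 0.0, 1.571]
force: [-0.1, 0.1, -8.0]
grip_width: 0.0471
grip_force: 40.0
```

Call:
play_rows([
  [0, 0, 0.001, 0, 0, 0, 1],
  [0, 0, 0.001, 0, 0, 0, 1],
  [0, 0, 0, 0, 0, 0, 1],
  [0, 0, 0, 0, 0, 0, 1],
])

```text
time_s: 7.48
ee_pos: [0.4523, 0.035, 0.029]
eef_rot: [3.141, 0.0, 1.571]
force: [-7.0, -0.6, 9.5]
grip_width: 0.0476
grip_force: 40.0
```

Call:
play_rows([
  [0, 0, 0, 0, 0, 0, 0.4],
  [0, 0, 0, 0, 0, 0, 0],
  [0, 0, 0, 0, 0, 0, -1],
  [0, 0, 0, 0, 0, 0, -1],
  [0, 0, 0, 0, 0, 0, -1],
  [0, 0, 0, 0, 0, 0, -1],
  [0, 0, -0.01, 0, 0, 0, -1],
  [0, 0, -0.02, 0, 0, 0, -1],
  [0, 0, -0.03, 0, 0, 0, -1],
  [0, 0, -0.03, 0, 0, 0, -1],
  [0, 0, -0.03, 0, 0, 0, -1],
  [0, 0, -0.03, 0, 0, 0, -1],
  [0, 0, 0, 0, 0, 0, -1],
])

```text
time_s: 8.57
ee_pos: [0.4541, 0.035, 0.1841]
eef_rot: [3.133, -0.0, 1.571]
force: [1.1, -0.3, 0.9]
grip_width: 0.094
grip_force: 0.0
```

Call:
play_rows([
  [0.015, 0.01, 0, 0, 0, 0, -1],
  [0.025, 0.015, 0, 0, 0, 0, -1],
  [0.025, 0.015, 0, 0, 0, 0, -1],
  [0.025, 0.015, 0, 0, 0, 0, -1],
  [0.025, 0.015, 0, 0, 0, 0, -1],
  [0.025, 0.015, 0, 0, 0, 0, -1],
  [0.025, 0.015, 0, 0, 0, 0, -1],
  [0.025, 0.015, 0, 0, 0, 0, -1],
  [0.025, 0.015, 0, 0, 0, 0, -1],
  [0.015, 0.01, 0, 0, 0, 0, -1],
  [0.01, 0.01, 0, 0, 0, 0, -1],
  [0, 0, 0, 0, 0, 0, -1],
  [0, 0, 0, 0, 0, 0, -1],
  [0, 0, 0, 0, 0, 0, -1],
])

```text
time_s: 9.73
ee_pos: [0.6016, 0.2743, 0.1781]
eef_rot: [-3.141, 0.0, 1.571]
force: [-0.5, -0.6, -0.4]
grip_width: 0.0943
grip_force: 0.0
```

Run:
```python
from h import *
i=ctrl.camera('wrist');cv2.imwrite('pics/w1.png',i)
o=ctrl.get_obs();print(o['ee_pos'],o['eef_rot'])
for P in [(.6025,.2755,.05),(.6025,.365,.032),(.474,.274,.012),(.467,.1944,.012)]: print(P,proj('wrist',P))
```

```text
[0.60160879 0.27425054 0.17828594] [3.14149965e+00 2.50915513e-05 1.57057062e+00]
(0.6025, 0.2755, 0.05) [[255.73781684 182.52022161]]
(0.6025, 0.365, 0.032) [[255.69863881 110.33950041]]
(0.474, 0.274, 0.012) [[165.22894692 178.36924451]]
(0.467, 0.1944, 0.012) [[164.91441541 230.94638984]]
```

View pics/w1.png

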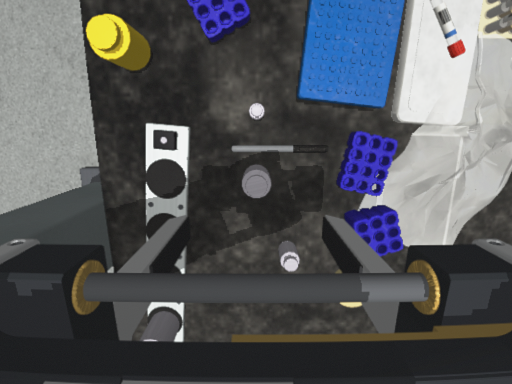

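Wrist view: w3 is at (257,182), w1 at (257,111) and pad3 at (166,179), matching the predictions; w4 is standing on pad0 at bottom left.

Call:
play_rows([
  [0.001, 0.001, 0.01, 0, 0, 0, -1],
  [0, 0, 0.02, 0, 0, 0, -1],
  [0, 0, 0.02, 0, 0, 0, -1],
  [0, 0, 0.02, 0, 0, 0, -1],
  [0, 0, 0.02, 0, 0, 0, -1],
  [0, 0, 0.02, 0, 0, 0, -1],
  [0, 0, 0.02, 0, 0, 0, -1],
  [0, 0, 0.02, 0, 0, 0, -1],
  [0, 0, 0.014, 0, 0, 0, -1],
  [0, 0, 0.004, 0, 0, 0, -1],
  [0, 0, 0, 0, 0, 0, 0.5],
  [0, 0, 0, 0, 0, 0, 1],
  [0, 0, 0, 0, 0, 0, 1],
  [0, 0, 0, 0, 0, 0, 1],
  [0, 0, 0, 0, 0, 0, 1],
  [0, 0, 0, 0, 0, 0, 1],
  [0, 0, 0, 0, 0, 0, 1],
  [0, 0, 0, 0, 0, 0, 1],
  [0, 0, 0, 0, 0, 0, 1],
  [0, 0, 0, 0, 0, 0, 1],
], force=30)

```text
time_s: 11.45
ee_pos: [0.6029, 0.2761, 0.01]
eef_rot: [-3.141, 0.0, 1.571]
force: [-1.5, 0.5, 0.4]
grip_width: 0.0373
grip_force: 30.0
```

Call:
play_rows([
  [0, 0, 0, 0, 0, 0, 1],
  [0, 0, 0, 0, 0, 0, 1],
  [0, 0, 0, 0, 0, 0, 1],
  [0, 0, 0, 0, 0, 0, 1],
])

```text
time_s: 11.78
ee_pos: [0.6029, 0.276, 0.01]
eef_rot: [-3.142, -0.0, 1.571]
force: [-1.2, -0.4, 1.5]
grip_width: 0.0371
grip_force: 30.0
```

Call:
play_rows([
  [0, 0, -0.005, 0, 0, 0, 1],
  [0, 0, -0.02, 0, 0, 0, 1],
  [0, 0, -0.02, 0, 0, 0, 1],
  [0, 0, -0.02, 0, 0, 0, 1],
  [0, 0, -0.015, 0, 0, 0, 1],
  [-0.011, -0.008, 0, 0, 0, 0, 1],
  [-0.02, -0.018, 0, 0, 0, 0, 1],
  [-0.02, -0.018, 0, 0, 0, 0, 1],
  [-0.02, -0.018, 0, 0, 0, 0, 1],
  [-0.02, -0.018, 0, 0, 0, 0, 1],
  [-0.02, -0.018, 0, 0, 0, 0, 1],
  [-0.02, -0.018, 0, 0, 0, 0, 1],
  [-0.02, -0.018, 0, 0, 0, 0, 1],
  [-0.01, -0.009, 0, 0, 0, 0, 1],
  [0, 0, 0, 0, 0, 0, 1],
  [0, 0, 0, 0, 0, 0, 1],
])

```text
time_s: 13.12
ee_pos: [0.46, 0.1147, 0.0903]
eef_rot: [3.141, -0.0, 1.57]
force: [0.6, 0.4, -5.2]
grip_width: 0.0373
grip_force: 30.0
```

Call:
play_rows([
  [0, 0, 0.015, 0, 0, 0, 1],
  [0, 0, 0.015, 0, 0, 0, 1],
  [0, 0, 0.015, 0, 0, 0, 1],
  [0, 0, 0.012, 0, 0, 0, 1],
  [0, 0, 0.006, 0, 0, 0, 1],
  [0, 0, 0.003, 0, 0, 0, 1],
  [0, 0, 0.001, 0, 0, 0, 1],
  [0, 0, 0.001, 0, 0, 0, 1],
  [0, 0, 0, 0, 0, 0, 1],
  [0, 0, 0, 0, 0, 0, 1],
])

```text
time_s: 13.95
ee_pos: [0.4603, 0.1151, 0.0224]
eef_rot: [3.141, -0.0, 1.571]
force: [-0.0, 0.7, -5.0]
grip_width: 0.0371
grip_force: 30.0
```

Call:
play_rows([
  [0, 0, 0.001, 0, 0, 0, 1],
  [0, 0, 0, 0, 0, 0, 1],
  [0, 0, 0, 0, 0, 0, 1],
])

```text
time_s: 14.2
ee_pos: [0.4604, 0.1151, 0.0219]
eef_rot: [3.14, -0.0, 1.571]
force: [-2.6, -0.2, 5.7]
grip_width: 0.0374
grip_force: 30.0
```

Call:
play_rows([
  [0, 0, 0, 0, 0, 0, 0.4],
  [0, 0, 0, 0, 0, 0, 0],
  [0, 0, 0, 0, 0, 0, -1],
  [0, 0, 0, 0, 0, 0, -1],
  [0, 0, 0, 0, 0, 0, -1],
  [0, 0, 0, 0, 0, 0, -1],
  [0, 0, 0, 0, 0, 0, -1],
  [0, 0, -0.01, 0, 0, 0, -1],
  [0, 0, -0.02, 0, 0, 0, -1],
  [0, 0, -0.03, 0, 0, 0, -1],
  [0, 0, -0.03, 0, 0, 0, -1],
  [0, 0, -0.03, 0, 0, 0, -1],
  [0, 0, -0.01, 0, 0, 0, -1],
  [0, 0, 0, 0, 0, 0, -1],
])

```text
time_s: 15.37
ee_pos: [0.4611, 0.1152, 0.1538]
eef_rot: [3.137, -0.001, 1.571]
force: [0.8, -0.8, -0.7]
grip_width: 0.0937
grip_force: 0.0
```

Call:
play_rows([
  [0.005, 0.01, 0, 0, 0, 0, -1],
  [0.006, 0.02, 0, 0, 0, 0, -1],
  [0.006, 0.025, 0, 0, 0, 0, -1],
  [0.006, 0.025, 0, 0, 0, 0, -1],
  [0.006, 0.025, 0, 0, 0, 0, -1],
  [0.006, 0.025, 0, 0, 0, 0, -1],
  [0.006, 0.025, 0, 0, 0, 0, -1],
  [0.006, 0.02, 0, 0, 0, 0, -1],
  [0, 0.015, 0, 0, 0, 0, -1],
  [0, 0, 0, 0, 0, 0, -1],
  [0, 0, 0, 0, 0, 0, -1],
  [0, 0, 0, 0, 0, 0, -1],
])

```text
time_s: 16.37
ee_pos: [0.649, 0.1619, 0.1498]
eef_rot: [-3.14, 0.0, 1.571]
force: [0.3, -0.1, 0.2]
grip_width: 0.0941
grip_force: 0.0
```

Run:
```python
from h import *
i=ctrl.camera('wrist')
t=ctrl.camera('top');cv2.imwrite('pics/w2.png',np.vstack([cv2.resize(i,(512,384))[:300],cv2.resize(t[230:275,185:345],(512,144))]))
o=ctrl.get_obs();print(o['ee_pos'])
for P in [(.65,.162,.04),(.467,.1944,.012)]: print(P,proj('wrist',P))
```

```text
[0.64929218 0.161988   0.15083189]
(0.65, 0.162, 0.04) [[255.63420216 186.37164759]]
(0.467, 0.1944, 0.012) [[115.05702583 157.54637657]]
```

View pics/w2.png

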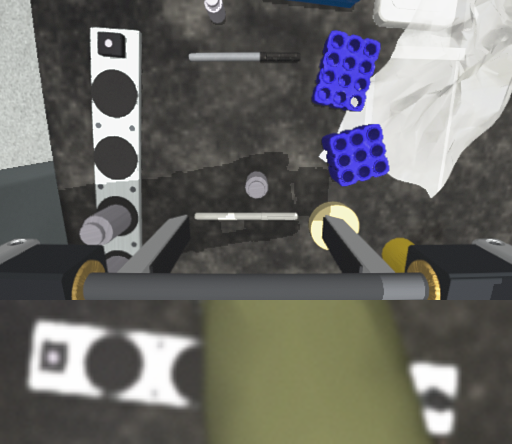

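w2 is at (257,186) as predicted; w3 stands on pad1, and pad2 at (116,157) is free. Pads are clear.

Call:
play_rows([
  [0, 0.001, 0.01, 0, 0, 0, -0.3],
  [0, 0, 0.01, 0, 0, 0, -0.3],
  [0, 0, 0.015, 0, 0, 0, -0.3],
  [0, 0, 0.02, 0, 0, 0, -0.3],
  [0, 0, 0.02, 0, 0, 0, -0.3],
  [0, 0, 0.02, 0, 0, 0, -0.3],
  [0, 0, 0.02, 0, 0, 0, -0.3],
  [0, 0, 0.02, 0, 0, 0, -0.3],
  [0, 0, 0.008, 0, 0, 0, -0.3],
  [0, 0, 0, 0, 0, 0, -0.3],
  [0, 0, 0, 0, 0, 0, 0.5],
  [0, 0, 0, 0, 0, 0, 1],
  [0, 0, 0, 0, 0, 0, 1],
  [0, 0, 0, 0, 0, 0, 1],
  [0, 0, 0, 0, 0, 0, 1],
  [0, 0, 0, 0, 0, 0, 1],
  [0, 0, 0, 0, 0, 0, 1],
  [0, 0, 0, 0, 0, 0, 1],
  [0, 0, 0, 0, 0, 0, 1],
  [0, 0, 0, 0, 0, 0, 1],
], force=20)

```text
time_s: 18.13
ee_pos: [0.6511, 0.1621, 0.0084]
eef_rot: [3.141, -0.0, 1.571]
force: [-1.7, 0.2, 6.7]
grip_width: 0.0266
grip_force: 20.0
```

Call:
play_rows([
  [0, 0, -0.005, 0, 0, 0, 1],
  [0, 0, -0.02, 0, 0, 0, 1],
  [0, 0, -0.02, 0, 0, 0, 1],
  [0, 0, -0.02, 0, 0, 0, 1],
  [0, 0, -0.01, 0, 0, 0, 1],
  [0.0025, -0.01, 0, 0, 0, 0, 1],
  [0.004, -0.02, 0, 0, 0, 0, 1],
  [0.004, -0.02, 0, 0, 0, 0, 1],
  [0.004, -0.02, 0, 0, 0, 0, 1],
  [0.004, -0.025, 0, 0, 0, 0, 1],
  [0.004, -0.025, 0, 0, 0, 0, 1],
  [0.004, -0.025, 0, 0, 0, 0, 1],
  [0.004, -0.02, 0, 0, 0, 0, 1],
  [0.002, -0.01, 0, 0, 0, 0, 1],
  [0, -0.009, 0, 0, 0, 0, 1],
  [0, 0, 0, 0, 0, 0, 1],
  [0, 0, 0, 0, 0, 0, 1],
])

```text
time_s: 19.55
ee_pos: [0.4675, 0.1944, 0.083]
eef_rot: [3.141, -0.0, 1.571]
force: [0.5, 0.2, -2.3]
grip_width: 0.0266
grip_force: 20.0
```

Call:
play_rows([
  [0, 0, 0.015, 0, 0, 0, 1],
  [0, 0, 0.015, 0, 0, 0, 1],
  [0, 0, 0.015, 0, 0, 0, 1],
  [0, 0, 0.008, 0, 0, 0, 1],
  [0, 0, 0.004, 0, 0, 0, 1],
  [0, 0, 0.003, 0, 0, 0, 1],
  [0, 0, 0.001, 0, 0, 0, 1],
  [0, 0, 0.001, 0, 0, 0, 1],
  [0, 0, 0, 0, 0, 0, 1],
  [0, 0, 0, 0, 0, 0, 1],
])

```text
time_s: 20.38
ee_pos: [0.4672, 0.1946, 0.0214]
eef_rot: [3.141, -0.0, 1.571]
force: [0.2, -0.5, -1.7]
grip_width: 0.0262
grip_force: 20.0
```

Call:
play_rows([
  [0, 0, 0.001, 0, 0, 0, 1],
  [0, 0, 0.0005, 0, 0, 0, 1],
  [0, 0, 0, 0, 0, 0, 1],
])

```text
time_s: 20.63
ee_pos: [0.4673, 0.1947, 0.0203]
eef_rot: [3.141, -0.0, 1.571]
force: [-2.2, -0.7, 6.8]
grip_width: 0.0268
grip_force: 20.1
```

Call:
play_rows([
  [0, 0, 0, 0, 0, 0, 0.4],
  [0, 0, 0, 0, 0, 0, 0],
  [0, 0, 0, 0, 0, 0, -0.3],
  [0, 0, 0, 0, 0, 0, -0.3],
  [0, 0, 0, 0, 0, 0, -0.3],
  [0, 0, 0, 0, 0, 0, -0.3],
  [0, 0, 0, 0, 0, 0, -0.3],
  [0, 0, -0.01, 0, 0, 0, -0.3],
  [0, 0, -0.02, 0, 0, 0, -0.3],
  [0, 0, -0.03, 0, 0, 0, -0.3],
  [0, 0, -0.03, 0, 0, 0, -0.3],
  [0, 0, -0.02, 0, 0, 0, -0.3],
  [0, 0, -0.01, 0, 0, 0, -0.3],
  [0, 0, 0, 0, 0, 0, -0.3],
])

```text
time_s: 21.8
ee_pos: [0.4679, 0.1948, 0.1418]
eef_rot: [3.138, -0.001, 1.571]
force: [-0.5, 1.1, -0.6]
grip_width: 0.0612
grip_force: 0.0
```

Call:
play_rows([
  [0.01, 0.008, 0, 0, 0, 0, -0.3],
  [0.02, 0.016, 0, 0, 0, 0, -0.3],
  [0.02, 0.016, 0, 0, 0, 0, -0.3],
  [0.02, 0.016, 0, 0, 0, 0, -0.3],
  [0.02, 0.016, 0, 0, 0, 0, -0.3],
  [0.02, 0.016, 0, 0, 0, 0, -0.3],
  [0.02, 0.016, 0, 0, 0, 0, -0.3],
  [0.02, 0.016, 0, 0, 0, 0, -0.3],
  [0.015, 0.01, 0, 0, 0, 0, -0.3],
  [0.005, 0.005, 0, 0, 0, 0, -0.3],
  [0, 0, 0, 0, 0, 0, -0.3],
  [0, 0, 0, 0, 0, 0, -0.3],
  [0, 0, 0, 0, 0, 0, -0.3],
])

```text
time_s: 22.88
ee_pos: [0.6014, 0.3639, 0.1385]
eef_rot: [-3.14, 0.001, 1.571]
force: [0.4, 0.0, -0.8]
grip_width: 0.0611
grip_force: 0.0
```

Run:
```python
from h import *
i=ctrl.camera('wrist')
t=ctrl.camera('top');cv2.imwrite('pics/w3.png',np.vstack([i[:300],cv2.resize(t[230:275,185:345],(512,144))]))
o=ctrl.get_obs();print(o['ee_pos'])
for P in [(.603,.365,.032),(.474,.274,.012)]: print(P,proj('wrist',P))
```

```text
[0.60167865 0.36396797 0.1393656 ]
(0.603, 0.365, 0.032) [[256.12617422 186.13289392]]
(0.474, 0.274, 0.012) [[161.33362135 248.49854694]]
```

View pics/w3.png

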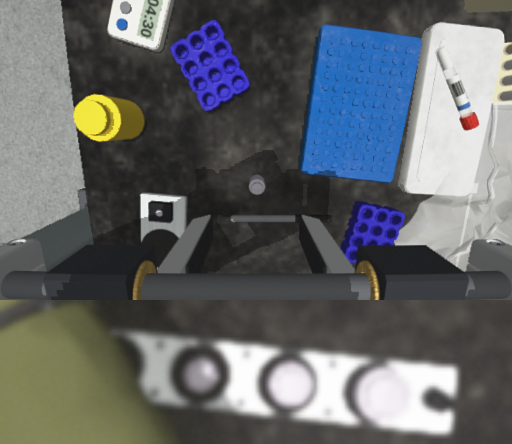

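Wrist view: w1 is at (257,186), as predicted. In the top crop w2, w3 and w4 stand centred on pad2, pad1 and pad0.

Call:
play_rows([
  [0.001, 0.0015, 0.01, 0, 0, 0, -0.3],
  [0, 0, 0.02, 0, 0, 0, -0.3],
  [0, 0, 0.02, 0, 0, 0, -0.3],
  [0, 0, 0.02, 0, 0, 0, -0.3],
  [0, 0, 0.02, 0, 0, 0, -0.3],
  [0, 0, 0.02, 0, 0, 0, -0.3],
  [0, 0, 0.014, 0, 0, 0, -0.3],
  [0, 0, 0.008, 0, 0, 0, -0.3],
  [0, 0, 0, 0, 0, 0, -0.3],
  [0, 0, 0, 0, 0, 0, 0.5],
  [0, 0, 0, 0, 0, 0, 1],
  [0, 0, 0, 0, 0, 0, 1],
  [0, 0, 0, 0, 0, 0, 1],
  [0, 0, 0, 0, 0, 0, 1],
  [0, 0, 0, 0, 0, 0, 1],
  [0, 0, 0, 0, 0, 0, 1],
  [0, 0, 0, 0, 0, 0, 1],
  [0, 0, 0, 0, 0, 0, 1],
  [0, 0, 0, 0, 0, 0, 1],
  [0, 0, 0, 0, 0, 0, 1],
], force=15)

```text
time_s: 24.65
ee_pos: [0.6034, 0.3656, 0.0075]
eef_rot: [3.142, -0.0, 1.571]
force: [0.7, 0.9, 0.9]
grip_width: 0.0134
grip_force: 15.0
```

Run:
```python
from h import *
i=ctrl.camera('wrist');s=ctrl.camera('side')
u=proj('side',(.603,.366,.03))[0].astype(int);print(u)
c=s[u[1]-45:u[1]+45,u[0]-60:u[0]+60]
cv2.imwrite('pics/w4.png',np.hstack([cv2.resize(c,(480,360)),cv2.resize(i[120:240,200:306],(318,360))]))
print(ctrl.get_obs()['grip_width'])
```

```text
[278 260]
0.013525365541810545
```

View pics/w4.png

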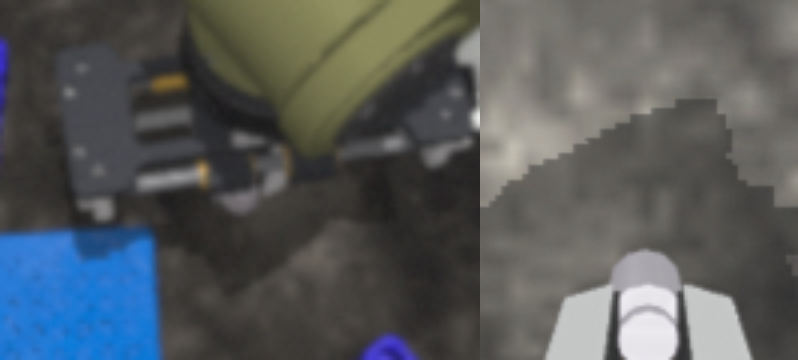

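Run:
```python
from h import *
m=ctrl.camera_model('wrist');R=cv2.Rodrigues(np.array(m['rvec']))[0];print('cam',-R.T@np.array(m['tvec']).ravel(),R[2])
for P in [(.603,.365,0),(.603,.365,.032),(.603,.365,.043),(.603,.375,0),(.603,.375,.032),(.603,.355,.032),(.613,.365,.032)]: print(P,proj('wrist',P))
i=ctrl.camera('wrist');cv2.imwrite('pics/w5.png',cv2.resize(i[190:290,200:313],None,fx=6,fy=6,interpolation=cv2.INTER_CUBIC))
```

```text
cam [0.60435288 0.43451132 0.2153445 ] [-5.15449896e-04 -2.37036594e-01 -9.71500585e-01]
(0.603, 0.365, 0) [[254.14420109 213.07739382]]
(0.603, 0.365, 0.032) [[253.88699997 226.68260109]]
(0.603, 0.365, 0.043) [[253.77869135 232.41566188]]
(0.603, 0.375, 0) [[254.12716802 201.58932723]]
(0.603, 0.375, 0.032) [[253.86363925 213.51672481]]
(0.603, 0.355, 0.032) [[253.9101186  239.51191229]]
(0.613, 0.365, 0.032) [[267.69866608 226.68109881]]
```

View pics/w5.png

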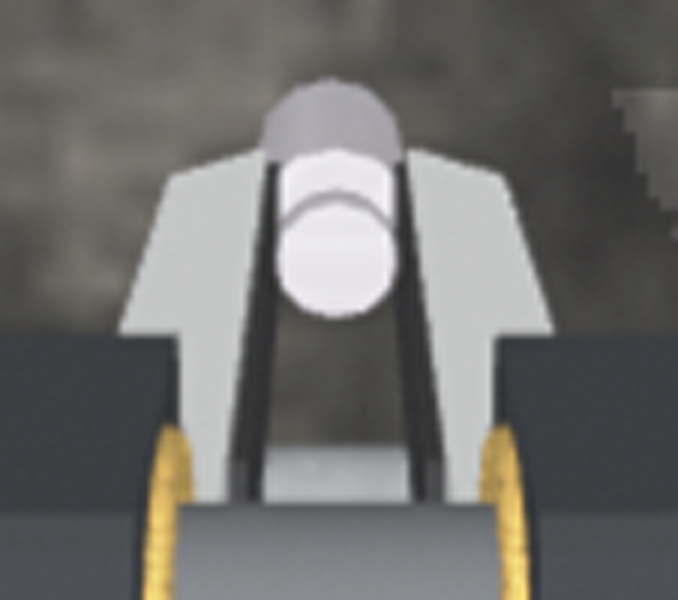

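Knob at (256,232) fits an upright w1 at y≈0.365. The pads overlap the body top a little, so I'll lift slowly and check.

Call:
play_rows([
  [0, 0, -0.003, 0, 0, 0, 1],
  [0, 0, -0.005, 0, 0, 0, 1],
  [0, 0, -0.01, 0, 0, 0, 1],
  [0, 0, -0.01, 0, 0, 0, 1],
  [0, 0, -0.01, 0, 0, 0, 1],
  [0, 0, 0, 0, 0, 0, 1],
  [0, 0, 0, 0, 0, 0, 1],
  [0, 0, 0, 0, 0, 0, 1],
])

```text
time_s: 25.47
ee_pos: [0.6033, 0.3654, 0.0453]
eef_rot: [-3.141, 0.0, 1.571]
force: [0.1, 0.6, -1.4]
grip_width: 0.0135
grip_force: 15.0
```

Run:
```python
from h import *
i=ctrl.camera('wrist');cv2.imwrite('pics/w6.png',cv2.resize(i[170:290,200:313],None,fx=4,fy=4,interpolation=cv2.INTER_CUBIC))
print(ctrl.get_obs()['grip_width'])
```

```text
0.01385895992572612
```

View pics/w6.png

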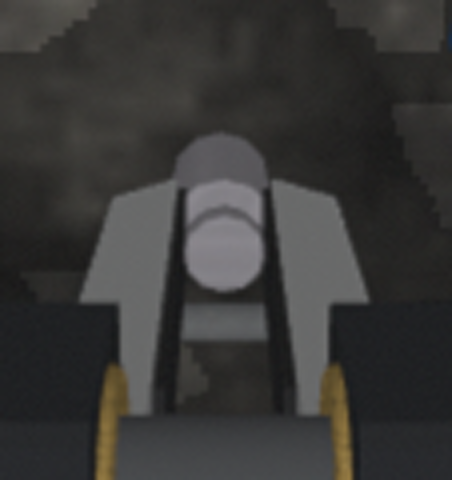

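The weight (knob at (256,231)) moved up with the fingers, upright and unshifted. Carrying it to pad3.

Call:
play_rows([
  [0, 0, -0.015, 0, 0, 0, 1],
  [0, 0, -0.015, 0, 0, 0, 1],
  [-0.005, -0.007, 0, 0, 0, 0, 1],
  [-0.01, -0.014, 0, 0, 0, 0, 1],
  [-0.011, -0.015, 0, 0, 0, 0, 1],
  [-0.011, -0.015, 0, 0, 0, 0, 1],
  [-0.011, -0.015, 0, 0, 0, 0, 1],
  [-0.011, -0.015, 0, 0, 0, 0, 1],
  [-0.011, -0.015, 0, 0, 0, 0, 1],
  [-0.01, -0.015, 0, 0, 0, 0, 1],
  [-0.007, -0.01, 0, 0, 0, 0, 1],
  [-0.0045, -0.008, 0, 0, 0, 0, 1],
  [0, 0, 0, 0, 0, 0, 1],
  [0, 0, 0, 0, 0, 0, 1],
])

```text
time_s: 26.68
ee_pos: [0.4745, 0.274, 0.0754]
eef_rot: [-3.142, -0.0, 1.571]
force: [0.5, 0.0, -0.5]
grip_width: 0.0134
grip_force: 15.0
```

Call:
play_rows([
  [0, 0, 0.01, 0, 0, 0, 1],
  [0, 0, 0.015, 0, 0, 0, 1],
  [0, 0, 0.015, 0, 0, 0, 1],
  [0, 0, 0.008, 0, 0, 0, 1],
  [0, 0, 0.004, 0, 0, 0, 1],
  [0, 0, 0.002, 0, 0, 0, 1],
  [0, 0, 0.001, 0, 0, 0, 1],
  [0, 0, 0, 0, 0, 0, 1],
  [0, 0, 0, 0, 0, 0, 1],
])

```text
time_s: 27.43
ee_pos: [0.4748, 0.2741, 0.021]
eef_rot: [3.141, -0.0, 1.571]
force: [-0.7, -0.7, 0.2]
grip_width: 0.0138
grip_force: 15.0
```

Call:
play_rows([
  [0, 0, 0.0005, 0, 0, 0, 1],
  [0, 0, 0, 0, 0, 0, 1],
  [0, 0, 0, 0, 0, 0, 1],
])

```text
time_s: 27.68
ee_pos: [0.4745, 0.274, 0.0202]
eef_rot: [3.141, -0.0, 1.571]
force: [-1.0, -0.0, -2.1]
grip_width: 0.0134
grip_force: 15.0
```

Call:
play_rows([
  [0, 0, 0.0005, 0, 0, 0, 1],
  [0, 0, 0.0005, 0, 0, 0, 1],
  [0, 0, 0, 0, 0, 0, 1],
  [0, 0, 0, 0, 0, 0, 1],
])

```text
time_s: 28.02
ee_pos: [0.4747, 0.2741, 0.0194]
eef_rot: [3.141, -0.0, 1.571]
force: [-1.5, -0.9, 4.4]
grip_width: 0.0136
grip_force: 15.0
```

Contact; release and retreat up and to the left/back so the cameras see the rail.

Call:
play_rows([
  [0, 0, 0, 0, 0, 0, 0.6],
  [0, 0, 0, 0, 0, 0, 0.3],
  [0, 0, 0, 0, 0, 0, 0],
  [0, 0, 0, 0, 0, 0, -0.3],
  [0, 0, 0, 0, 0, 0, -0.3],
  [0, 0, 0, 0, 0, 0, -0.3],
  [0, 0, 0, 0, 0, 0, -0.3],
  [0, 0, -0.01, 0, 0, 0, -0.3],
  [0, 0, -0.02, 0, 0, 0, -0.3],
  [0, 0, -0.03, 0, 0, 0, -0.3],
  [0, 0, -0.03, 0, 0, 0, -0.3],
  [0, 0, -0.03, 0, 0, 0, -0.3],
  [0, 0, -0.03, 0, 0, 0, -0.3],
  [0, 0, -0.03, 0, 0, 0, -0.3],
  [0, 0, -0.03, 0, 0, 0, -0.3],
  [0, 0, 0, 0, 0, 0, -0.3],
  [0, 0, 0, 0, 0, 0, -0.3],
])

```text
time_s: 29.43
ee_pos: [0.4748, 0.2742, 0.2309]
eef_rot: [3.139, -0.001, 1.571]
force: [-0.1, -0.4, -1.0]
grip_width: 0.0611
grip_force: 0.0
```

Call:
play_rows([
  [0.03, -0.01, 0, 0, 0, 0, -0.3],
  [0.03, -0.01, 0, 0, 0, 0, -0.3],
  [0.03, -0.01, 0, 0, 0, 0, -0.3],
  [0.03, -0.01, 0, 0, 0, 0, -0.3],
  [0.03, -0.01, 0, 0, 0, 0, -0.3],
  [0.03, -0.01, 0, 0, 0, 0, -0.3],
  [0.03, -0.01, 0, 0, 0, 0, -0.3],
  [0, 0, 0, 0, 0, 0, -0.3],
  [0, 0, 0, 0, 0, 0, -0.3],
  [0, 0, 0, 0, 0, 0, -0.3],
])

```text
time_s: 30.27
ee_pos: [0.4043, 0.4833, 0.228]
eef_rot: [-3.141, 0.001, 1.571]
force: [0.4, -1.0, 0.4]
grip_width: 0.061
grip_force: 0.0
```

Run:
```python
from h import *
t=ctrl.camera('top');s=ctrl.camera('side');cv2.imwrite('pics/f_t.png',t);cv2.imwrite('pics/f_s.png',s)
cv2.imwrite('pics/f.png',np.vstack([cv2.resize(t[230:275,185:345],(640,180)),cv2.resize(s[90:260,270:370],(640,400))[:]]))
o=ctrl.get_obs();print(o['ee_pos'],o['force'])
```

```text
[0.40482244 0.48293151 0.22872535] [ 0.04582047  0.20907083 -1.02866007]
```

View pics/f.png

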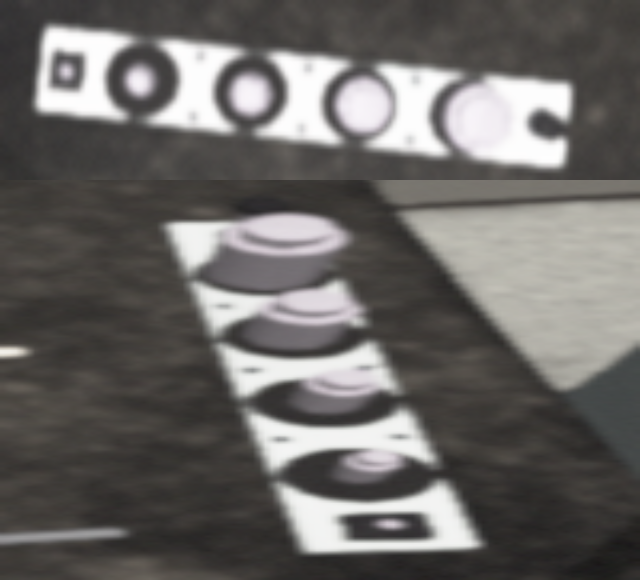

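All four stand upright in order. A quick numeric check that parallax explains w4's apparent offset.

Run:
```python
from h import *
pads=[(.452,.0351),(.4597,.1148),(.4669,.1944),(.474,.2741)];zs=[.078,.065,.055,.047]
for n in('top','side'):
    i=cv2.imread(f'pics/f_{n[0]}.png')
    b,g,r=[i[...,k].astype(int) for k in range(3)]
    lav=((r-g>4)&(b-g>4)&(g>110)).astype(np.uint8)
    N,l,s,c=cv2.connectedComponentsWithStats(lav)
    for k in range(1,N):
        if s[k][4]>12:
            for p,z in zip(pads,zs):
                q=ray(n,c[k],z)[:2]
                if np.hypot(*(q-p))<.03: print(n,p,c[k].round(1),s[k][4],((q-p)*1000).round(1))
```

```text
top (0.474, 0.2741) [219.6 249.7] 48 [-2.2 -1.5]
top (0.4669, 0.1944) [247.1 253.3] 76 [-3.2 -0.6]
top (0.4597, 0.1148) [275.1 255.5] 120 [-0.4 -0.1]
top (0.452, 0.0351) [302.4 258.6] 147 [0.6 3.8]
side (0.452, 0.0351) [314.1 113.6] 281 [1.  0.6]
side (0.4597, 0.1148) [317.9 144.5] 184 [1.5 1.5]
side (0.4669, 0.1944) [323.  176.7] 108 [0.9 3.4]
side (0.474, 0.2741) [328.  209.5] 66 [1.  1.8]
```

All are within about 4 mm of their pad centres.

```bash
python3 -c "
from station import ctrl
print(ctrl.hand_in())"
```

```text
the job is handed in; nothing more can be done
None
```

All four weights stand upright on their pads in size order, largest (w4) beside the post and smallest (w1) beside the block, each within about 4 mm of its pad centre by the final camera check; the job was handed in at about 30 s, and no verdict was returned.

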